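# Sort the washed small ware into its trays

### The job

Sort the small things on the counter into their trays: stand both sauce cups upright, side by side, in the bamboo tray, stand both spice jars upright in the black tray, and lay the bag clip flat in the blue tray. Set each one down on the tray's floor without dropping it, and leave the salad spinner and the steel bowl where they are.

Things in the scene. Friction and masses are not known exactly. Their poses are not given: they have to be found in the camera images.
- cup_yellow: yellow glazed porcelain sauce cup, open at the top, nearly straight-sided: outer diameter 49 mm at the foot, 52 mm at the rim, 45 mm tall, wall 3 mm, 90 g. Stands upright on the counter. Origin: centre of its underside, z up.
- cup_blue: blue glazed porcelain sauce cup, same shape and size as the yellow one (52 mm rim, 45 mm tall). Origin: centre of its underside, z up.
- jar_red: closed round spice jar of amber glass with a red cap: diameter 42 mm (cap 41 mm), 75 mm tall with the cap, which begins 58 mm up; 130 g. Stands upright. Origin: centre of its underside, z up.
- jar_black: closed amber spice jar with a black cap, same shape and size as the red-capped one. Origin: centre of its underside, z up.
- clip: green plastic bag clip with white hinge and tip, closed and rigid, lying flat: a bar 90 mm long (its x axis), 20 mm wide (its y axis), 18 mm tall, 30 g. Origin: centre of its underside.
- tray_bamboo: the pale bamboo (light wood) tray, for the sauce cups. Open tray fixed to the counter: 112 mm along its x axis, 172 mm along its y axis, 18 mm tall outside, walls and floor 5 mm thick (inside 102 x 162 mm). Origin: centre of its underside, z up; the inner floor lies 5 mm above it.
- tray_black: the black plastic tray, for the spice jars. Open tray fixed to the counter: 112 mm along its x axis, 172 mm along its y axis, 18 mm tall outside, walls and floor 5 mm thick (inside 102 x 162 mm). Origin: centre of its underside, z up; the inner floor lies 5 mm above it.
- tray_blue: the blue plastic tray, for the bag clip. Open tray fixed to the counter: 112 mm along its x axis, 172 mm along its y axis, 18 mm tall outside, walls and floor 5 mm thick (inside 102 x 162 mm). Origin: centre of its underside, z up; the inner floor lies 5 mm above it.
- spinner: salad spinner, to be left alone: round, 244 mm across and 162 mm tall, clear bowl, white lid with a green press button; loose, 0.95 kg. It stands at one side of the work area (left or right). Origin: centre of its underside.
- steel_bowl: open steel mixing bowl, to be left alone: 210 mm across the rim, 85 mm tall; loose. It stands at the other side from the spinner. Origin: centre of its underside. (Fixed: equipment up to 170 mm tall beyond x = 0.74 m, a rice cooker back left; an orange lid and a wooden paddle, under 20 mm tall, nearer than x = 0.36 m.)

How it is judged:
By the outcome, as a careful person would: the job done as asked, in the order asked, and still so for the second after the job is handed in, with the robot touching nothing.
It also fails if it takes over 115 s, if anything falls off the work surface, if the arm or the gripper's body presses on something with over 40 N, if the wrist force passes 120 N, or if a joint passes its speed limit or range.

### The arm

A 6-joint arm with a two-finger parallel gripper is mounted at the origin on the work surface. World frame = base frame: x ahead of the robot, y to its left, z up, the work surface at z = 0. Lengths are in m, angles in rad, forces in N, time in s.
With the tool pointing down it reaches from about 0.25 to 0.775 m from the base axis. Payload 8.9 kg.
Tool frame: the origin (TCP) lies at the very end of the fingers, on their centre line; the grasp point (between the pads) lies tcp_to_grasp behind it (tcp_to_grasp is the distance from the TCP to the grasp point, in m); z points along the fingers, y is the line along which they close (so a half turn about z gives the same grasp; the last joint's range is limited). The gripper opens to 85 mm and grips with 20 to 120 N. Pads are 22 mm wide; open, the fingers measure 114 mm over their backs; the gripper's body (76 mm by 85 mm) begins 54 mm behind the grasp point. The pads swing forward as they close: fully open they stand 13 mm farther back than shut.
Start: joints at [-1.293, 0.291, -0.153, 1.127, 0, 1.431], TCP at [0.213, -0.48, 0.209] pointing down, gripper open.
Joint ranges: [-2.52, 2.52], [-0.91, 1.74], [-1.3, 1.37], [-1.96, 2.02], [-1.52, 1.47], [-3.14, 3.14]. Speed limits (rad/s): [2.22, 2.22, 2.79, 3.14, 3.14, 3.14].

### API

Orientations are given as a unit quaternion [w, x, y, z].
In Python, from bench import * gives the robot as it stands. The module is installed in compiled form; this text tells all that it offers.
- The arm moves only by the tool apply_moves, never from a script. Its argument "moves" is one flat list of numbers, 7 for each row, row after row: the closure, from -1 (fully open) to 1 (shut), then the shift along the world's x, y, z as a fraction of full scale, then the turn, a rotation vector about the world's x, y, z as a fraction of full scale. In form: [hand, tx, ty, tz, wx, wy, wz, hand, tx, ty, tz, wx, wy, wz, ...]. A call has 1 to 12 rows; each row is the pose to reach, as a shift and turn from the pose commanded when the call began; what a row does not reach only later rows make up. Full scale, the value 1, is 40 cm for a shift and 120 degrees for a turn. A row lasts 1/8 s, in which the tool goes at most 62.5 mm and 10.7 degrees, less where a joint would pass 70% of its speed; a pose out of reach is approached as far as the arm can. A call with a number of a shift or a turn outside -1 to 1 is refused whole. A call with a gripper value outside its range is refused whole. The fingers move at their own pace and stop on an object; "squeeze" is the grip in N (left out, the last holds). Time passes only in rows, so rows that repeat a pose let the fingers close. It gives the time, the measured TCP pose, the force, the opening and the grip force at its end, in the units of the state.
- get_obs(): the state, without advancing time (a new reading comes with each control period).
- camera(name): name is "side" or "top" or "wrist"; returns the picture (400x640x3 uint8, blue, green, red); there is no depth.
- get_calibration(name): a dict with "K" (3x3 intrinsics, pixels), "k1" (the pictures are not rectified: a ray, as slopes to the right and down, at radius r is drawn at 1 + k1 r^2 times it, then the intrinsics apply), "position" and "orientation" of the camera in the world. Camera axes: x right, y down, z forward; pixel columns grow to the right and rows downward; lengths in m; the calibration is good to about 2 mm. A picture is of the moment at which its call begins: read the wrist's pose just before it. get_calibration takes no time and is no camera call; for the wrist camera it gives the pose at the moment of the call.
- job_done(): hands the job in; it is judged then, once.
The state is a dict: "t": time; "joints": joint angles; "qvel": joint speeds; "joint_efforts": joint torques, N m; "ee_pos": TCP position; "ee_rot": TCP orientation; "contact_force": force on the tool from outside, world axes, zero at the start; "wrist_torque": the same for the moment, N m; "width": opening from 0.0 (shut) to 1.0 (fully open); "grip_force": force on a finger pad.
Only numpy, scipy, OpenCV 4.12 (cv2) and the standard library are available. Lean on these libraries where they do the work, as an engineer would, in place of code of your own. Each camera call takes 0.05 s, during which the arm holds its last target. There are 200 camera calls.

## Working session

There is one attempt and no reset: what is moved stays moved. The work goes in short steps, Python scripts to look and compute and a tool call to move; the robot and the scene stay as the last step left them, time stands still between calls to the robot, and variables do not carry over. Pictures are saved under pics/ and viewed, at most 14 in all, crops included, and the job is handed in when it is done.

Besides the shell and the picture viewer there is one more tool, called as name(argument=value, ...) on one line, values as JSON. apply_moves: Moves the arm, as the interface text tells. Its arguments: {"type":"object","properties":{"moves":{"type":"array"},"squeeze":{"type":"number"}},"required":["moves"]}

```bash
mkdir -p pics; python3 - <<'E'
from bench import *
import cv2
o=get_obs(); print({k:o[k] for k in o})
for n in ("top","side"):
    c=get_calibration(n); print(n,c)
    cv2.imwrite(f"pics/{n}0.png",camera(n))
try: print(tcp_to_grasp)
except Exception as e: print(e)
import bench; print([x for x in dir(bench) if x[0]!='_'])
E
```

```text
{'t': 0.0, 'joints': array([-1.29330418e+00,  2.91301545e-01, -1.54104931e-01,  1.12672345e+00,
        7.67448396e-06,  1.43148342e+00]), 'qvel': array([ 0.00043058,  0.00089415, -0.00045857,  0.0002777 ,  0.00030459,
       -0.0010405 ]), 'joint_efforts': array([ 1.99171962e-03, -5.37146616e+01,  3.31366968e+01,  1.59556529e-02,
       -1.38668479e-04, -3.58988252e-07]), 'ee_pos': array([ 0.21241193, -0.47959899,  0.20862928]), 'ee_rot': array([-6.65472652e-04,  9.78362458e-01,  2.06897210e-01, -4.22041313e-05]), 'contact_force': array([-0.147846  , -0.00958585, -0.0457482 ]), 'wrist_torque': array([0.02090955, 0.00236259, 0.03525248]), 'grip_force': 0.0, 'width': 0.9994649421397674}
top {'K': array([[425.36410169,   0.        , 324.74501209],
       [  0.        , 425.36410169, 195.00834932],
       [  0.        ,   0.        ,   1.        ]]), 'k1': 0.03021313698128409, 'position': array([2.55073940e-01, 7.13603290e-04, 1.26213663e+00]), 'orientation': array([-0.07983634,  0.72172704, -0.68322076,  0.07710791])}
side {'K': array([[404.93436396,   0.        , 322.03788767],
       [  0.        , 404.93436396, 194.29614008],
       [  0.        ,   0.        ,   1.        ]]), 'k1': -0.04114762656804044, 'position': array([0.43251085, 0.91192245, 1.09955289]), 'orientation': array([ 0.01779571, -0.06807442,  0.93430751, -0.3494548 ])}
0.0187
['IKError', 'camera', 'get_calibration', 'get_obs', 'job_done', 'tcp_to_grasp']
```

View pics/top0.png

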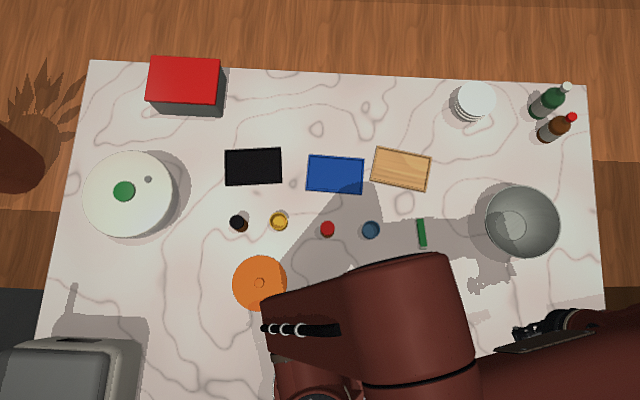

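View pics/side0.png

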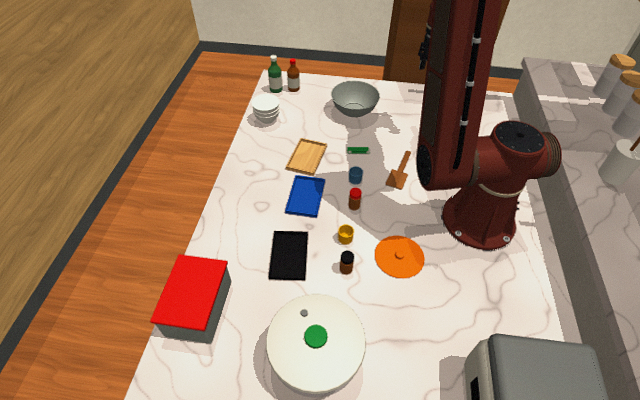

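The top view shows the black tray at (253,167), the blue tray at (335,174) and the bamboo tray at (400,169). The objects are jar_black (238,223), cup_yellow (279,221), jar_red (327,229), cup_blue (370,229) and the clip (422,233). The spinner is on the left and the bowl on the right. The side view agrees; I'll zoom in to check whether each object is upright.

```bash
cat > h.py <<'E'
import numpy as np, cv2
from scipy.spatial.transform import Rotation as R
from bench import *
def rot(q): return R.from_quat(np.r_[q[1:],q[0]])
def ray(c,uv):
    K=c["K"]; d=np.array([(uv[0]-K[0,2])/K[0,0],(uv[1]-K[1,2])/K[1,1]])
    u=d.copy()
    for _ in range(20): u=d/(1+c["k1"]*(u@u))
    return c["position"], rot(c["orientation"]).apply([u[0],u[1],1])
def onz(c,uv,z):
    p,d=ray(c,uv); return (p+d*(z-p[2])/d[2])
def tri(c1,a,c2,b):
    p,d=ray(c1,a); q,e=ray(c2,b)
    s=np.linalg.lstsq(np.c_[d,-e],q-p,rcond=None)[0]
    x,y=p+s[0]*d,q+s[1]*e
    return (x+y)/2,np.linalg.norm(x-y)
def big(m,roi):
    z=np.zeros_like(m); x0,y0,x1,y1=roi; z[y0:y1,x0:x1]=m[y0:y1,x0:x1]
    cs,_=cv2.findContours(z,cv2.RETR_EXTERNAL,cv2.CHAIN_APPROX_NONE)
    return max(cs,key=cv2.contourArea) if cs else None
def hsvm(im,lo,hi): return cv2.inRange(cv2.cvtColor(im,cv2.COLOR_BGR2HSV),np.array(lo),np.array(hi))
E
python3 - <<'E'
from h import *
t=cv2.imread("pics/top0.png"); s=cv2.imread("pics/side0.png"); c=get_calibration("top")
a=cv2.resize(t[205:255,220:440],None,fx=3.6,fy=3.6,interpolation=cv2.INTER_CUBIC)
b=cv2.resize(s[135:280,320:400],None,fx=2.5,fy=2.5,interpolation=cv2.INTER_CUBIC)
b=cv2.rotate(b,cv2.ROTATE_90_COUNTERCLOCKWISE)
W=800;o=np.zeros((a.shape[0]+b.shape[0],W,3),np.uint8)
o[:a.shape[0],:a.shape[1]]=a; o[a.shape[0]:,:b.shape[1]]=b
cv2.imwrite("pics/zoom.png",o)
for n,lo,hi,roi in [("tblack",(0,0,0),(180,255,45),(215,140,295,195)),("tblue",(100,120,60),(130,255,255),(295,145,370,203)),("bamboo",(8,60,120),(25,255,255),(365,140,440,198)),("clip",(50,100,40),(85,255,255),(410,210,435,255)),("red",(0,150,80),(5,255,255),(315,215,340,245)),("yellow",(18,120,80),(32,255,255),(265,205,295,240)),("blue",(95,70,40),(115,255,255),(355,215,385,245)),("blk",(0,0,0),(180,255,60),(225,210,255,240))]:
    k=big(hsvm(t,lo,hi),roi)
    if k is None: print(n,None); continue
    (uv,wh,ang)=cv2.minAreaRect(k); z={"t":.018,"b":.018}.get(n[0],.018)
    z={"red":.075,"yellow":.045,"blue":.045,"blk":.075}.get(n,.018)
    bx=np.array([onz(c,p,z) for p in cv2.boxPoints((uv,wh,ang))])
    e=bx[1]-bx[0];f=bx[2]-bx[1]
    print(n,np.round(uv,1),"xy",bx.mean(0)[:2].round(4),"sides",np.linalg.norm(e).round(3),np.linalg.norm(f).round(3),"ang0,1",np.degrees([np.arctan2(e[1],e[0]),np.arctan2(f[1],f[0])]).round(1))
E
```

```text
tblack [252.5 166.2] xy [0.6144 0.2374] sides 0.174 0.112 ang0,1 [ -83.3 -172.5]
tblue [334.8 174.1] xy [ 0.6034 -0.0135] sides 0.112 0.172 ang0,1 [ -0.9 -91.8]
bamboo [400.9 168.5] xy [ 0.6318 -0.2131] sides 0.117 0.175 ang0,1 [-10.  -99.9]
clip [421.1 232.1] xy [ 0.4407 -0.2755] sides 0.019 0.079 ang0,1 [ -78.6 -171.8]
red [327.  227.5] xy [0.4302 0.0013] sides 0.034 0.037 ang0,1 [ -86.9 -177.1]
yellow [278.3 221.3] xy [0.4451 0.143 ] sides 0.049 0.052 ang0,1 [ -40.6 -131.7]
blue [370.5 229.5] xy [ 0.4358 -0.1241] sides 0.051 0.047 ang0,1 [ -24.2 -114. ]
blk [238.2 223.3] xy [0.4287 0.2513] sides 0.035 0.051 ang0,1 [ -40.  -131.1]
```

View pics/zoom.png

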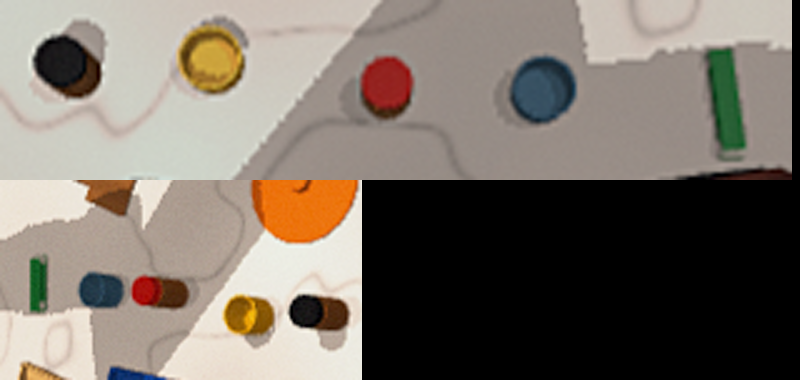

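The zoom shows every object standing. The yellow cup is clearly open at the top, but the blue cup's top is ambiguous because it's in shadow. I'll move over it and look with the wrist camera.

apply_moves(moves=[-1,0.52,0.88,0.2,0,0,0.55,-1,0.52,0.88,0.2,0,0,0.55,-1,0.52,0.88,0.2,0,0,0.55,-1,0.52,0.88,0.2,0,0,0.55,-1,0.52,0.88,0.2,0,0,0.55,-1,0.52,0.88,0.2,0,0,0.55,-1,0.52,0.88,0.2,0,0,0.55,-1,0.52,0.88,0.2,0,0,0.55,-1,0.52,0.88,0.2,0,0,0.55,-1,0.52,0.88,0.2,0,0,0.55], squeeze=30)

```text
t: 1.35
ee_pos: [0.42, -0.1288, 0.2889]
ee_rot: [-0.0, 0.708, 0.706, -0.0]
contact_force: [0.7, -0.0, -0.3]
width: 1.001
grip_force: 0.0
```

```bash
python3 - <<'E'
from h import *
o=get_obs(); print(o['t'],o['ee_pos'],o['joints'].round(2)); r=rot(o['ee_rot']).as_matrix(); print(r.round(3))
c=get_calibration("wrist"); print(c)
cv2.imwrite("pics/w1.png",camera("wrist")); cv2.imwrite("pics/top1.png",camera("top"))
E
```

```text
1.35 [ 0.41997793 -0.12880708  0.28886703] [-0.46  0.09 -0.19  1.29 -0.    1.11]
[[ 0.004  1.    -0.001]
 [ 1.    -0.004  0.   ]
 [ 0.    -0.001 -1.   ]]
{'K': array([[304.08504016,   0.        , 319.87665836],
       [  0.        , 304.08504016, 192.22605013],
       [  0.        ,   0.        ,   1.        ]]), 'k1': 0.0007429563349542892, 'position': array([ 0.41980583, -0.06028342,  0.45350129]), 'orientation': array([ 0.13627763,  0.99066712, -0.00239269, -0.00115791])}
```

View pics/w1.png

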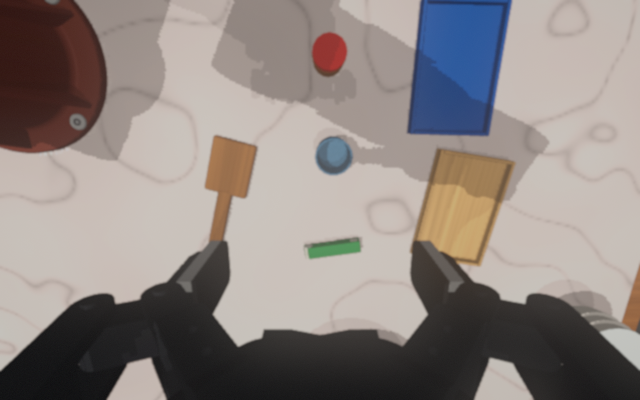

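The wrist view shows the blue cup at (333,155), the clip at (332,248), the red jar at (329,52), the bamboo tray at (463,207) and the blue tray at (460,67). I'll crop in on the cup, now that the top view is out of the arm's shadow.

```bash
python3 - <<'E'
from h import *
w=cv2.imread("pics/w1.png"); t=cv2.imread("pics/top1.png")
f=lambda im,x,y,r:cv2.resize(im[y-r:y+r,x-r:x+r],(390,390),interpolation=cv2.INTER_CUBIC)
cv2.imwrite("pics/z2.png",np.hstack([f(w,333,155,30),f(t,370,229,20)]))
c=get_calibration("wrist"); ct=get_calibration("top"); cs=get_calibration("side")
k=big(hsvm(w,(95,60,30),(115,255,255)),(305,125,365,185)); (u,r)=cv2.minEnclosingCircle(k); print(u,r,onz(c,u,.045), 2*r*.41/304)
el=cv2.fitEllipse(k); print(el)
k=big(hsvm(w,(45,80,40),(85,255,255)),(290,225,380,270)); q=cv2.minAreaRect(k)
b=np.array([onz(c,p,.018) for p in cv2.boxPoints(q)]);print("clip",b.mean(0),[(np.linalg.norm(b[i+1]-b[i]).round(3),np.degrees(np.arctan2(*(b[i+1]-b[i])[1::-1])).round(1)) for i in (0,1)])
k=big(hsvm(w,(8,60,100),(25,255,255)),(400,130,530,280)); q=cv2.minAreaRect(k)
b=np.array([onz(c,p,.018) for p in cv2.boxPoints(q)]);print("bamboo",b.mean(0),[(np.linalg.norm(b[i+1]-b[i]).round(3),np.degrees(np.arctan2(*(b[i+1]-b[i])[1::-1])).round(1)) for i in (0,1)])
E
```

```text
(334.0, 153.0) 17.117341995239258 [ 0.43801724 -0.1201229   0.045     ] 0.04617177775031642
((333.6473083496094, 151.33984375), (26.681856155395508, 31.95309066772461), 103.82044219970703)
clip [ 0.43976603 -0.27517249  0.018     ] [(np.float64(0.079), np.float64(8.1)), (np.float64(0.017), np.float64(-81.3))]
bamboo [ 0.6326068  -0.21009448  0.018     ] [(np.float64(0.174), np.float64(80.1)), (np.float64(0.118), np.float64(-15.0))]
```

View pics/z2.png

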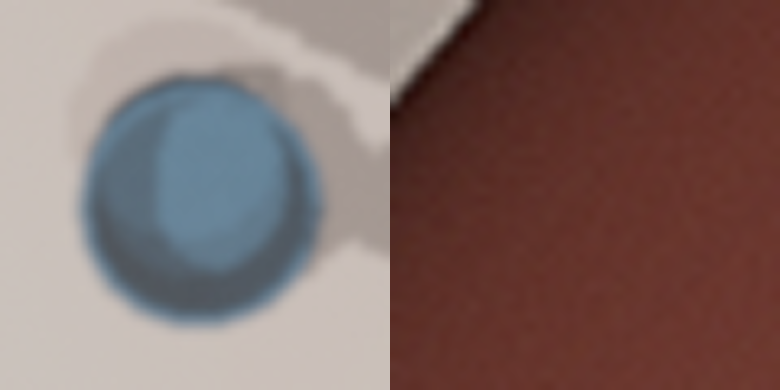

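The crop shows a rim, an inner wall and a floor, so the blue cup is open and upright. Its centre is about (0.437, -0.124). Grasping it now.

apply_moves(moves=[-1,0.04,0.01,-0.15,0,0,0,-1,0.04,0.01,-0.3,0,0,0,-1,0.04,0.01,-0.43,0,0,0,-1,0.04,0.01,-0.55,0,0,0,-1,0.04,0.01,-0.65,0,0,0,-1,0.04,0.01,-0.7,0,0,0,-1,0.04,0.01,-0.7,0,0,0,1,0.04,0.01,-0.7,0,0,0,1,0.04,0.01,-0.7,0,0,0,1,0.04,0.01,-0.7,0,0,0,1,0.04,0.01,-0.7,0,0,0,1,0.04,0.01,-0.7,0,0,0], squeeze=30)

```text
t: 2.95
ee_pos: [0.4375, -0.1246, 0.0106]
ee_rot: [0.001, 0.708, 0.706, 0.0]
contact_force: [-2.4, -0.6, 9.4]
width: 0.593
grip_force: 29.4
```

apply_moves(moves=[1,0,0,0.08,0,0,0,1,0,0,0.18,0,0,0,1,0.1,-0.06,0.2,0,0,-0.02,1,0.22,-0.14,0.2,0,0,-0.05,1,0.34,-0.22,0.2,0,0,-0.083,1,0.43,-0.27,0.2,0,0,-0.083,1,0.474,-0.299,0.2,0,0,-0.083,1,0.474,-0.299,0.18,0,0,-0.083,1,0.474,-0.299,0.12,0,0,-0.083,1,0.474,-0.299,0.07,0,0,-0.083,1,0.474,-0.299,0.04,0,0,-0.083,1,0.474,-0.299,0.04,0,0,-0.083])

```text
t: 4.45
ee_pos: [0.6251, -0.243, 0.0246]
ee_rot: [-0.001, 0.766, 0.642, -0.0]
contact_force: [0.5, 1.0, -0.5]
width: 0.591
grip_force: 31.8
```

```bash
python3 - <<'E'
from h import *
o=get_obs(); print(o['t'],o['ee_pos'],o['contact_force'])
cv2.imwrite("pics/w2.png",camera("wrist")); s=camera("side"); t=camera("top")
a=cv2.resize(s[120:300,255:405],None,fx=2.6,fy=2.6,interpolation=cv2.INTER_CUBIC)
b=cv2.resize(t[130:260,330:450],None,fx=3.3,fy=3.3,interpolation=cv2.INTER_CUBIC)
n=max(a.shape[0],b.shape[0]);o=np.zeros((n,a.shape[1]+b.shape[1],3),np.uint8);o[:a.shape[0],:a.shape[1]]=a;o[:b.shape[0],a.shape[1]:]=b
cv2.imwrite("pics/z3.png",o);print(o.shape)
# black & blue tray, yellow from wrist? 
E
```

```text
4.45 [ 0.62510385 -0.24295639  0.02463187] [ 0.53382273  0.98596338 -0.54439692]
(468, 786, 3)
```

View pics/z3.png

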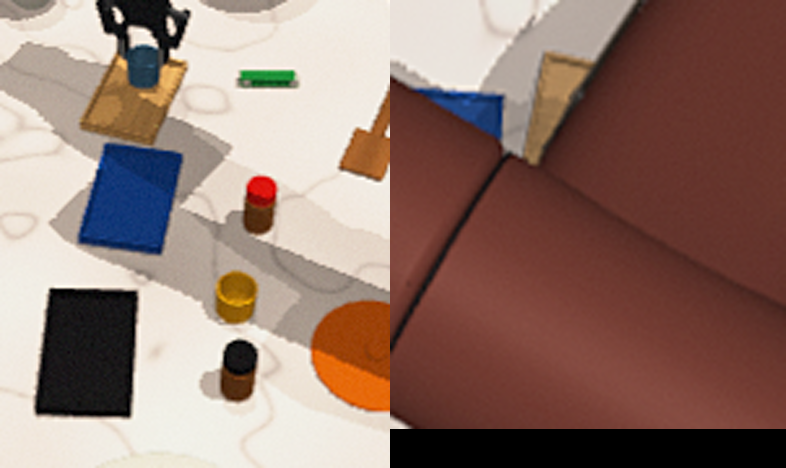

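The side view shows the blue cup held over the far half of the bamboo tray, clear of the walls. Lowering it.

apply_moves(moves=[1,0,0,-0.01,0,0,0,1,0,0,-0.017,0,0,0,1,0,0,-0.022,0,0,0,1,0,0,-0.024,0,0,0,1,0,0,-0.024,0,0,0])

```text
t: 5.22
ee_pos: [0.626, -0.2436, 0.0158]
ee_rot: [-0.0, 0.766, 0.642, -0.0]
contact_force: [-1.8, 1.0, 3.2]
width: 0.594
grip_force: 32.1
```

apply_moves(moves=[-0.5,0,0,0,0,0,0,-0.5,0,0,0,0,0,0,-0.5,0,0,0,0,0,0,-0.5,0,0,0.1,0,0,0,-1,0,0,0.25,0,0,0,-1,-0.06,0.13,0.4,0,0,0.02,-1,-0.13,0.27,0.45,0,0,0.083,-1,-0.2,0.42,0.45,0,0,0.083,-1,-0.27,0.56,0.45,0,0,0.083,-1,-0.33,0.7,0.45,0,0,0.083,-1,-0.4,0.84,0.45,0,0,0.083,-1,-0.454,0.96,0.45,0,0,0.083])

```text
t: 6.72
ee_pos: [0.4489, 0.1305, 0.1959]
ee_rot: [0.0, 0.708, 0.706, 0.0]
contact_force: [1.8, 0.1, 0.9]
width: 1.003
grip_force: 0.0
```

```bash
cat > m.py <<'E'
from h import *
def boxes(c,k,z):
    b=np.array([onz(c,p,z) for p in cv2.boxPoints(cv2.minAreaRect(k))])
    return b.mean(0)[:2].round(4),[(np.linalg.norm(b[i+1]-b[i]).round(3),np.degrees(np.arctan2(*(b[i+1]-b[i])[1::-1])).round(1)) for i in (0,1)]
M={"yellow":((18,110,60),(34,255,255),.045),"red":((0,150,70),(6,255,255),.075),"cblue":((95,60,30),(115,255,200),.045),"bamboo":((8,60,100),(25,200,255),.018),"tblue":((105,150,40),(130,255,255),.018),"clip":((45,80,40),(85,255,255),.018),"dark":((0,0,0),(180,255,50),.018)}
def find(n,im,c,roi,z=None,off=None):
    lo,hi,zz=M[n]; k=big(hsvm(im,lo,hi),roi)
    if k is None: return None
    return cv2.minAreaRect(k)[0],boxes(c,k,zz if z is None else z)
E
python3 - <<'E'
from m import *
o=get_obs(); print(o['t'],o['ee_pos'],o['width'],o['joints'].round(2)); c=get_calibration("wrist")
w=camera("wrist"); cv2.imwrite("pics/w3.png",w); s=camera("side"); cv2.imwrite("pics/s3.png",s); t=camera("top"); cv2.imwrite("pics/t3.png",t)
for n in M: print(n,find(n,w,c,(0,0,640,235)))
cs=get_calibration("side")
print("cup side",find("cblue",s,cs,(275,120,340,180),.05))
E
```

```text
6.725 [0.44888393 0.13046351 0.19588568] 1.0031110103350356 [ 0.13  0.19 -0.32  1.06  0.    1.7 ]
yellow ((318.25, 159.75), (array([0.4464, 0.1453]), [(np.float64(0.049), np.float64(44.1)), (np.float64(0.048), np.float64(-44.6))]))
red None
cblue ((449.5, 223.0), (array([0.5916, 0.0744]), [(np.float64(0.104), np.float64(-0.2)), (np.float64(0.026), np.float64(-81.3))]))
bamboo ((161.50001525878906, 112.49999237060547), (array([0.2758, 0.1891]), [(np.float64(0.146), np.float64(38.0)), (np.float64(0.147), np.float64(-45.9))]))
tblue ((449.5, 226.5), (array([0.6044, 0.0593]), [(np.float64(0.088), np.float64(-0.2)), (np.float64(0.02), np.float64(-81.8))]))
clip None
dark ((495.0, 50.5), (array([0.63  , 0.2525]), [(np.float64(0.075), np.float64(-0.2)), (np.float64(0.098), np.float64(-79.5))]))
cup side ((310.0, 146.5), (array([ 0.6243, -0.2257]), [(np.float64(0.047), np.float64(-171.1)), (np.float64(0.085), np.float64(98.6))]))
```

View pics/w3.png

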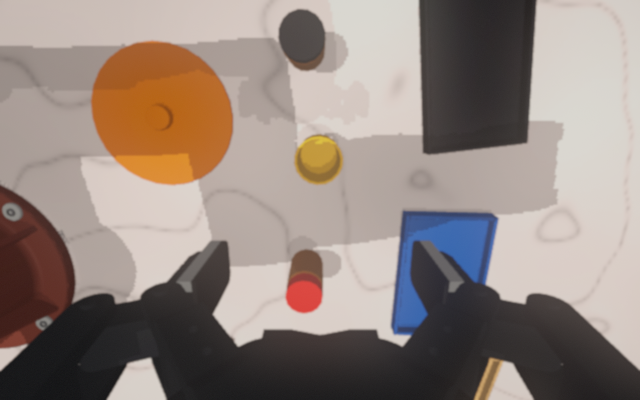

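The wrist view shows the yellow cup at (319,160), the red cap at (304,295), the black cap at (302,38), and parts of the black and blue trays.

```bash
python3 - <<'E'
from m import *
o=get_obs(); print(o['t'],o['ee_pos'])
c=get_calibration("wrist"); ct=get_calibration("top")
w=cv2.imread("pics/w3.png"); t=cv2.imread("pics/t3.png")
M["cap"]=((0,0,0),(180,70,75),.075)
# pose may have shifted since picture: report drift
print("red",find("red",w,c,(270,265,340,330))); print("blk",find("cap",w,c,(270,0,335,62)))
for n,r in (("yellow",(265,205,295,240)),("tblue",(295,145,370,203)),("dark",(215,140,295,195))): print(n,find(n,t,ct,r))
E
```

```text
6.875 [0.44858028 0.13124166 0.19593536]
red ((303.5, 295.5), (array([0.4302, 0.0038]), [(np.float64(0.035), np.float64(0.1)), (np.float64(0.038), np.float64(-89.9))]))
blk ((303.5, 61.0), (array([0.4333, 0.2383]), [(np.float64(0.0), np.float64(0.0)), (np.float64(0.003), np.float64(-179.9))]))
yellow ((284.1153869628906, 220.07691955566406), (array([0.4495, 0.1264]), [(np.float64(0.015), np.float64(-75.3)), (np.float64(0.046), np.float64(-164.6))]))
tblue ((334.89453125, 174.04241943359375), (array([ 0.6035, -0.0138]), [(np.float64(0.112), np.float64(-0.9)), (np.float64(0.171), np.float64(-91.7))]))
dark ((276.9755859375, 167.21951293945312), (array([0.6159, 0.1633]), [(np.float64(0.029), np.float64(-81.5)), (np.float64(0.173), np.float64(-170.9))]))
```

apply_moves(moves=[-1,-0.008,0.032,-0.05,0,0,0,-1,-0.008,0.032,-0.18,0,0,0,-1,-0.008,0.032,-0.3,0,0,0,-1,-0.008,0.032,-0.41,0,0,0,-1,-0.008,0.032,-0.466,0,0,0,-1,-0.008,0.032,-0.466,0,0,0,1,-0.008,0.032,-0.466,0,0,0,1,-0.008,0.032,-0.466,0,0,0,1,-0.008,0.032,-0.466,0,0,0,1,-0.008,0.032,-0.466,0,0,0,1,-0.008,0.032,-0.466,0,0,0])

```text
t: 8.25
ee_pos: [0.4478, 0.1417, 0.0107]
ee_rot: [0.001, 0.708, 0.706, 0.001]
contact_force: [-2.1, -1.6, 8.8]
width: 0.593
grip_force: 29.5
```

apply_moves(moves=[1,0,0,0.1,0,0,0,1,0.03,0,0.22,0,0,0,1,0.12,-0.1,0.24,0,0,0,1,0.19,-0.22,0.24,0,0,0,1,0.25,-0.34,0.24,0,0,-0.03,1,0.31,-0.46,0.24,0,0,-0.06,1,0.37,-0.58,0.24,0,0,-0.083,1,0.43,-0.7,0.24,0,0,-0.083,1,0.474,-0.806,0.24,0,0,-0.083,1,0.474,-0.806,0.24,0,0,-0.083,1,0.474,-0.806,0.24,0,0,-0.083])

```text
t: 9.62
ee_pos: [0.6359, -0.1803, 0.1055]
ee_rot: [-0.0, 0.767, 0.642, 0.0]
contact_force: [-1.0, -0.4, -0.7]
width: 0.587
grip_force: 31.9
```

```bash
python3 - <<'E'
from m import *
o=get_obs(); print(o['t'],o['ee_pos'],o['ee_rot'].round(3)); c=get_calibration("wrist"); w=camera("wrist"); cv2.imwrite("pics/w4.png",w)
M["cap"]=((0,0,0),(180,70,75),.075)
for n in ("yellow","cblue"): print(n,find(n,w,c,(200,100,460,400),.045 if n=="cblue" else o['ee_pos'][2]-.0107+.045))
E
```

```text
9.625 [ 0.63589952 -0.18030762  0.10551327] [-0.     0.767  0.642  0.   ]
yellow ((322.67706298828125, 231.16732788085938), (array([ 0.6383, -0.1695]), [(np.float64(0.067), np.float64(73.8)), (np.float64(0.049), np.float64(-13.8))]))
cblue ((228.0, 104.0), (array([ 0.5831, -0.0993]), [(np.float64(0.04), np.float64(-10.2)), (np.float64(0.005), np.float64(-103.4))]))
```

View pics/w4.png

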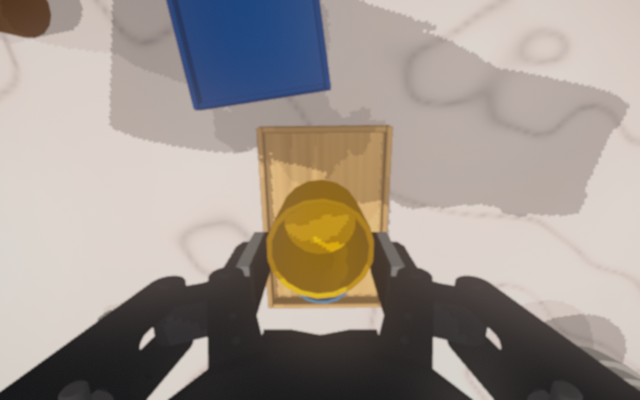

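The yellow cup is held upright at (320,245), aligned with the bamboo tray, which runs from (258,127) to (390,305). The blue cup's rim just shows at (322,297). Lowering it.

apply_moves(moves=[1,0.004,0,-0.08,0,0,0,1,0.004,0,-0.15,0,0,0,1,0.004,0,-0.19,0,0,0,1,0.004,0,-0.208,0,0,0,1,0.004,0,-0.216,0,0,0,1,0.004,0,-0.222,0,0,0,1,0.004,0,-0.226,0,0,0,1,0.004,0,-0.226,0,0,0])

```text
t: 10.68
ee_pos: [0.6383, -0.1809, 0.0159]
ee_rot: [0.001, 0.767, 0.642, 0.0]
contact_force: [-1.5, 1.1, 3.9]
width: 0.589
grip_force: 32.3
```

apply_moves(moves=[-0.5,0,0,0,0,0,0,-0.5,0,0,0,0,0,0,-0.5,0,0,0,0,0,0,-0.5,0,0,0.1,0,0,0,-1,0,0,0.25,0,0,0,-1,-0.09,0.08,0.35,0,0,0.03,-1,-0.2,0.18,0.4,0,0,0.083,-1,-0.31,0.27,0.4,0,0,0.083,-1,-0.42,0.37,0.4,0,0,0.083,-1,-0.52,0.46,0.4,0,0,0.083,-1,-0.52,0.46,0.4,0,0,0.083,-1,-0.52,0.46,0.4,0,0,0.083])

```text
t: 12.18
ee_pos: [0.4305, 0.0032, 0.1752]
ee_rot: [0.001, 0.708, 0.707, 0.0]
contact_force: [-0.2, -0.2, -0.7]
width: 0.999
grip_force: 0.0
```

```bash
python3 - <<'E'
from m import *
o=get_obs(); print(o['t'],o['ee_pos'],o['ee_rot'].round(3)); c=get_calibration("wrist"); w=camera("wrist"); cv2.imwrite("pics/w5.png",w)
print(find("red",w,c,(200,100,460,400)))
s=camera("side"); t=camera("top"); cv2.imwrite("pics/t5.png",t); cv2.imwrite("pics/s5.png",s)
a=cv2.resize(s[130:185,275:345],None,fx=5,fy=5,interpolation=cv2.INTER_CUBIC); b=cv2.resize(w,None,fx=.6,fy=.6)
z=np.zeros((max(a.shape[0],b.shape[0]),a.shape[1]+b.shape[1],3),np.uint8); z[:a.shape[0],:a.shape[1]]=a; z[:b.shape[0],a.shape[1]:]=b
cv2.imwrite("pics/z5.png",z)
E
```

```text
12.175 [0.43053472 0.00316203 0.17522097] [0.001 0.708 0.707 0.   ]
((320.5, 186.0), (array([0.4304, 0.0028]), [(np.float64(0.036), np.float64(-0.2)), (np.float64(0.039), np.float64(-89.1))]))
```

View pics/z5.png

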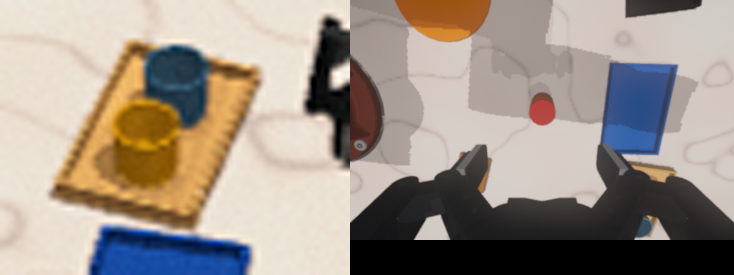

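Both cups stand upright side by side in the bamboo tray, and the red jar is directly below the gripper. Next I'll grasp it.

apply_moves(moves=[-1,0,0,-0.1,0,0,0,-1,0,0,-0.2,0,0,0,-1,0,0,-0.3,0,0,0,-1,0,0,-0.36,0,0,0,-1,0,0,-0.383,0,0,0,-1,0,0,-0.383,0,0,0,1,0,0,-0.383,0,0,0,1,0,0,-0.383,0,0,0,1,0,0,-0.383,0,0,0,1,0,0,-0.383,0,0,0,1,0,0,-0.383,0,0,0,1,0,0,-0.383,0,0,0])

```text
t: 13.82
ee_pos: [0.4306, 0.0032, 0.0224]
ee_rot: [0.001, 0.708, 0.706, 0.0]
contact_force: [-0.3, -0.0, 6.2]
width: 0.468
grip_force: 29.4
```

apply_moves(moves=[1,0,0,0.1,0,0,0,1,0.04,0.03,0.2,0,0,0,1,0.13,0.12,0.2,0,0,0.02,1,0.23,0.22,0.2,0,0,0.058,1,0.32,0.32,0.2,0,0,0.058,1,0.41,0.42,0.2,0,0,0.058,1,0.47,0.499,0.2,0,0,0.058,1,0.47,0.499,0.2,0,0,0.058,1,0.47,0.499,0.2,0,0,0.058])

```text
t: 14.95
ee_pos: [0.6171, 0.2026, 0.1013]
ee_rot: [-0.0, 0.664, 0.748, -0.001]
contact_force: [0.1, 0.1, -1.1]
width: 0.471
grip_force: 31.6
```

```bash
python3 - <<'E'
from m import *
o=get_obs(); print(o['t'],o['ee_pos'],o['ee_rot'].round(3),o['width']); c=get_calibration("wrist"); w=camera("wrist"); cv2.imwrite("pics/w6.png",w)
print(c['position'])
E
```

```text
14.95 [0.61709958 0.20257932 0.10133886] [-0.     0.664  0.748 -0.001] 0.4711744610601983
[0.60856755 0.27072142 0.26592497]
```

View pics/w6.png

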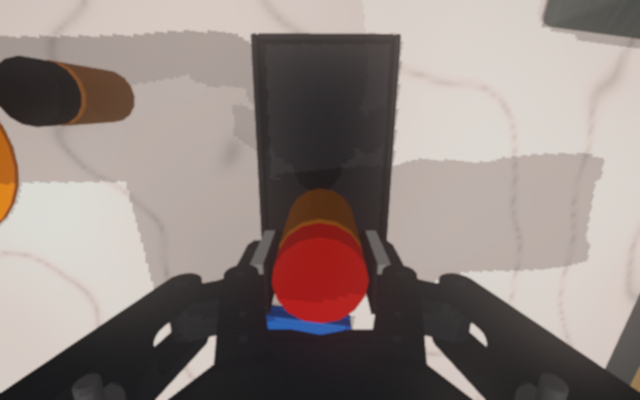

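The red jar is held at (320,275) over the near end of the black tray, whose far corners are at (252,35) and (400,35). The black jar is at (60,90). I'll check the tray corners by ray.

```bash
python3 - <<'E'
from m import *
c=get_calibration("wrist"); p=[onz(c,u,.018)[:2] for u in ((252,34),(400,34),(262,185),(391,190))]
for q in p: print(q.round(4))
d=p[1]-p[0]; print(np.linalg.norm(d),np.degrees(np.arctan2(d[1],d[0])))
y=np.array([-d[1],d[0]])/np.linalg.norm(d); print("centre",(p[0]+p[1])/2-.086*y, y)
E
```

```text
[0.5521 0.3159]
[0.6608 0.3287]
[0.5671 0.2016]
[0.6757 0.2101]
0.10941518427488114 6.722127523850198
centre [0.61653785 0.23688569] [-0.11705429  0.99312552]
```

apply_moves(moves=[1,0.005,0,-0.07,0,0,0,1,0.005,0,-0.13,0,0,0,1,0.005,0,-0.16,0,0,0,1,0.005,0,-0.172,0,0,0,1,0.005,0,-0.18,0,0,0,1,0.005,0,-0.186,0,0,0,1,0.005,0,-0.188,0,0,0,1,0.005,0,-0.188,0,0,0])

```text
t: 16.0
ee_pos: [0.6204, 0.203, 0.0275]
ee_rot: [0.0, 0.664, 0.748, 0.001]
contact_force: [-1.6, 0.2, 5.1]
width: 0.478
grip_force: 32.0
```

apply_moves(moves=[-0.3,0,0,0,0,0,0,-0.3,0,0,0,0,0,0,-0.3,0,0,0,0,0,0,-0.3,0,0,0.1,0,0,0,-0.3,0,0,0.25,0,0,0,-1,-0.08,0.02,0.38,0,0,-0.02,-1,-0.2,0.05,0.4,0,0,-0.058,-1,-0.32,0.08,0.4,0,0,-0.058,-1,-0.43,0.11,0.4,0,0,-0.058,-1,-0.481,0.122,0.4,0,0,-0.058,-1,-0.481,0.122,0.4,0,0,-0.058,-1,-0.481,0.122,0.4,0,0,-0.058])

```text
t: 17.5
ee_pos: [0.4283, 0.2517, 0.1866]
ee_rot: [0.0, 0.708, 0.706, 0.0]
contact_force: [0.3, 0.4, 0.7]
width: 1.0
grip_force: 0.0
```

```bash
python3 - <<'E'
from m import *
o=get_obs(); print(o['t'],o['ee_pos'],o['ee_rot'].round(3)); c=get_calibration("wrist"); w=camera("wrist"); cv2.imwrite("pics/w7.png",w)
M["cap"]=((0,0,0),(180,100,60),.075); print(find("cap",w,c,(285,140,355,230)))
s=camera("side"); a=cv2.resize(s[210:300,240:380],(640,411),interpolation=cv2.INTER_CUBIC)
cv2.imwrite("pics/z7.png",np.hstack([cv2.resize(w,(480,300)),cv2.resize(a,(320,300))]))
E
```

```text
17.5 [0.42830247 0.25172918 0.18656563] [0.    0.708 0.706 0.   ]
None
```

View pics/z7.png

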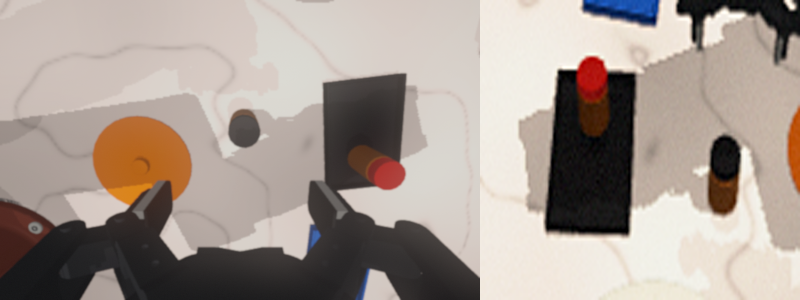

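The red jar stands in the black tray. The black cap is at about (326,172) in the full picture.

```bash
python3 - <<'E'
from m import *
c=get_calibration("wrist"); w=cv2.imread("pics/w7.png"); M["cap"]=((0,0,0),(180,70,100),.075); print(w[172,326],find("cap",w,c,(295,140,360,205)), onz(c,(326,174),.075))
E
```

```text
[75 77 83] ((325.5, 174.0), (array([0.4328, 0.2598]), [(np.float64(0.035), np.float64(-0.2)), (np.float64(0.04), np.float64(-89.0))])) [0.43323384 0.26015645 0.075     ]
```

apply_moves(moves=[-1,0.012,0.017,-0.1,0,0,0,-1,0.012,0.017,-0.2,0,0,0,-1,0.012,0.017,-0.3,0,0,0,-1,0.012,0.017,-0.38,0,0,0,-1,0.012,0.017,-0.411,0,0,0,-1,0.012,0.017,-0.411,0,0,0,1,0.012,0.017,-0.411,0,0,0,1,0.012,0.017,-0.411,0,0,0,1,0.012,0.017,-0.411,0,0,0,1,0.012,0.017,-0.411,0,0,0,1,0.012,0.017,-0.411,0,0,0,1,0.012,0.017,-0.411,0,0,0])

```text
t: 19.1
ee_pos: [0.433, 0.2588, 0.023]
ee_rot: [0.0, 0.708, 0.706, 0.001]
contact_force: [-0.2, -0.3, 5.9]
width: 0.478
grip_force: 29.5
```

apply_moves(moves=[1,0,0,0.1,0,0,0,1,0.03,0.01,0.2,0,0,0,1,0.15,0.02,0.2,0,0,0.02,1,0.27,0.03,0.2,0,0,0.058,1,0.38,0.033,0.2,0,0,0.058,1,0.446,0.033,0.2,0,0,0.058,1,0.446,0.033,0.2,0,0,0.058,1,0.446,0.033,0.14,0,0,0.058,1,0.446,0.033,0.08,0,0,0.058,1,0.446,0.033,0.045,0,0,0.058,1,0.446,0.033,0.03,0,0,0.058,1,0.446,0.033,0.03,0,0,0.058])

```text
t: 20.6
ee_pos: [0.6105, 0.2718, 0.0343]
ee_rot: [0.0, 0.664, 0.748, 0.0]
contact_force: [0.2, -0.5, -0.2]
width: 0.476
grip_force: 31.9
```

apply_moves(moves=[1,0,0,-0.006,0,0,0,1,0,0,-0.012,0,0,0,1,0,0,-0.016,0,0,0,1,0,0,-0.018,0,0,0,1,0,0,-0.018,0,0,0])

```text
t: 21.22
ee_pos: [0.6109, 0.2718, 0.0281]
ee_rot: [0.0, 0.664, 0.748, 0.0]
contact_force: [-2.7, -1.3, 9.2]
width: 0.471
grip_force: 32.7
```

apply_moves(moves=[-0.3,0,0,0,0,0,0,-0.3,0,0,0,0,0,0,-0.3,0,0,0,0,0,0,-0.3,0,0,0.1,0,0,0,-0.3,0,0,0.25,0,0,0,-0.5,-0.04,-0.04,0.4,0,0,-0.05,-0.5,-0.08,-0.18,0.4,0,0,-0.12,-0.5,-0.12,-0.32,0.4,0,0,-0.2,-0.5,-0.16,-0.46,0.4,0,0,-0.28,-0.5,-0.2,-0.6,0.4,0,0,-0.36,-0.5,-0.24,-0.74,0.4,0,0,-0.44,-0.5,-0.28,-0.88,0.4,0,0,-0.5])

```text
t: 22.72
ee_pos: [0.498, -0.082, 0.187]
ee_rot: [0.0, 0.949, 0.314, 0.0]
contact_force: [1.2, -1.0, 0.9]
width: 0.752
grip_force: 0.0
```

```bash
python3 - <<'E'
from m import *
o=get_obs(); print(o['t'],o['ee_pos'],o['ee_rot'].round(3)); r=rot(o['ee_rot']).as_matrix(); print("y yaw",np.degrees(np.arctan2(r[1,1],r[0,1])))
E
```

```text
22.725 [ 0.49801203 -0.08199069  0.18697205] [0.    0.949 0.314 0.   ]
y yaw -53.419873785581466
```

apply_moves(moves=[-0.5,-0.05,-0.15,0,0,0,-0.08,-0.5,-0.1,-0.3,0,0,0,-0.16,-0.5,-0.14,-0.43,0,0,0,-0.238,-0.5,-0.143,-0.484,0,0,0,-0.238,-0.5,-0.143,-0.484,0,0,0,-0.238,-0.5,-0.143,-0.484,0,0,0,-0.238])

```text
t: 23.48
ee_pos: [0.4417, -0.2726, 0.1866]
ee_rot: [-0.0, 0.997, 0.073, -0.0]
contact_force: [-0.3, 0.4, -0.5]
width: 0.751
grip_force: 0.0
```

```bash
python3 - <<'E'
from m import *
o=get_obs(); print(o['t'],o['ee_pos'],o['ee_rot'].round(3),o['joints'].round(2)); c=get_calibration("wrist"); w=camera("wrist"); cv2.imwrite("pics/w8.png",w)
print(find("clip",w,c,(200,60,450,300)))
r=rot(o['ee_rot']).as_matrix(); print("y yaw",np.degrees(np.arctan2(r[1,1],r[0,1])))
E
```

```text
23.475 [ 0.4417044  -0.27264385  0.18664161] [-0.     0.997  0.073 -0.   ] [-0.69  0.29 -0.21  1.07  0.    2.3 ]
((324.5, 169.5), (array([ 0.4415, -0.2774]), [(np.float64(0.081), np.float64(8.2)), (np.float64(0.016), np.float64(-81.7))]))
y yaw -81.59563792984545
```

View pics/w8.png

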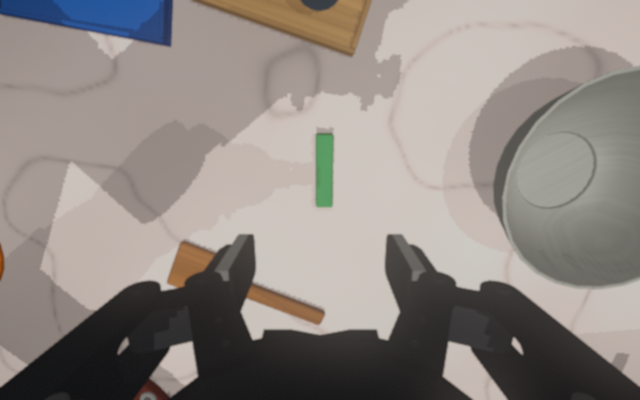

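The clip is at (324,170), lined up with the tool and clear of the bowl. Its white tip shows at (324,130), which puts the true centre about 4 mm farther in x.

apply_moves(moves=[-0.5,0.009,-0.01,-0.1,0,0,0,-0.5,0.009,-0.01,-0.22,0,0,0,-0.5,0.009,-0.01,-0.33,0,0,0,-0.5,0.009,-0.01,-0.41,0,0,0,-0.5,0.009,-0.01,-0.44,0,0,0,-0.5,0.009,-0.01,-0.459,0,0,0,-0.5,0.009,-0.01,-0.459,0,0,0,1,0.009,-0.01,-0.459,0,0,0,1,0.009,-0.01,-0.459,0,0,0,1,0.009,-0.01,-0.459,0,0,0,1,0.009,-0.01,-0.459,0,0,0,1,0.009,-0.01,-0.459,0,0,0])

```text
t: 25.02
ee_pos: [0.445, -0.2779, 0.0032]
ee_rot: [0.0, 0.997, 0.072, 0.0]
contact_force: [0.2, -0.1, -0.6]
width: -0.004
grip_force: 0.0
```

apply_moves(moves=[1,0,0,0,0,0,0,1,0,0,0,0,0,0])

```text
t: 25.28
ee_pos: [0.445, -0.2779, 0.0032]
ee_rot: [-0.0, 0.997, 0.072, -0.0]
contact_force: [0.0, 0.1, -0.5]
width: -0.001
grip_force: 0.0
```

The fingers shut on nothing, so I need to look.

apply_moves(moves=[1,0,0,0.12,0,0,0,1,0,0,0.25,0,0,0,-0.5,0,0,0.4,0,0,0,-0.5,0,0,0.459,0,0,0,-0.5,0,0,0.459,0,0,0,-0.5,0,0,0.459,0,0,0])

```text
t: 26.02
ee_pos: [0.4445, -0.2775, 0.1858]
ee_rot: [-0.0, 0.997, 0.072, -0.0]
contact_force: [0.2, 0.5, -1.2]
width: 0.751
grip_force: 0.0
```

```bash
python3 - <<'E'
from m import *
o=get_obs(); print(o['t'],o['ee_pos']); c=get_calibration("wrist"); w=camera("wrist"); cv2.imwrite("pics/w9.png",w)
print(find("clip",w,c,(0,0,640,400)))
t=camera("side"); cs=get_calibration("side"); print(find("clip",t,cs,(330,130,385,170)))
a=cv2.resize(t[130:180,320:400],(480,300),interpolation=cv2.INTER_CUBIC)
cv2.imwrite("pics/z9.png",np.vstack([cv2.resize(w,(480,300)),a]))
E
```

```text
26.025 [ 0.44453706 -0.27749958  0.18579817]
((319.5, 171.5), (array([ 0.4413, -0.277 ]), [(np.float64(0.016), np.float64(-81.8)), (np.float64(0.081), np.float64(-171.4))]))
((357.0, 149.5), (array([ 0.4452, -0.2713]), [(np.float64(0.079), np.float64(-171.0)), (np.float64(0.029), np.float64(93.8))]))
```

View pics/z9.png

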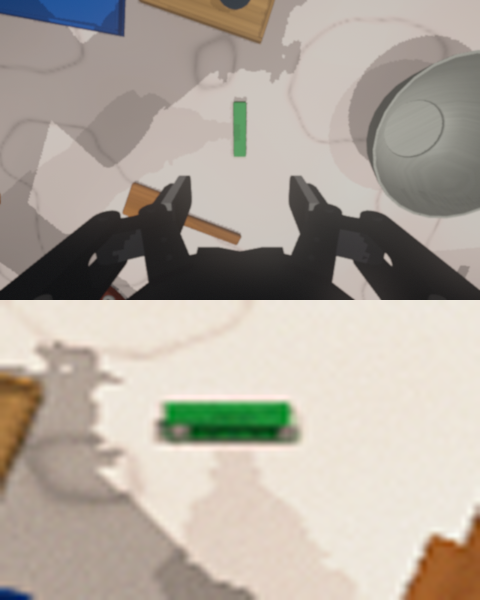

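The clip is still at (0.441,-0.277), untouched. I'll descend again and check at each stage of closing.

apply_moves(moves=[-0.5,0,0.001,-0.12,0,0,0,-0.5,0,0.001,-0.24,0,0,0,-0.5,0,0.001,-0.34,0,0,0,-0.5,0,0.001,-0.42,0,0,0,-0.5,0,0.001,-0.455,0,0,0,-0.5,0,0.001,-0.46,0,0,0,-0.5,0,0.001,-0.46,0,0,0,0.2,0,0.001,-0.46,0,0,0,0.2,0,0.001,-0.46,0,0,0,0.2,0,0.001,-0.46,0,0,0], squeeze=30)

```text
t: 27.38
ee_pos: [0.4452, -0.2776, 0.0032]
ee_rot: [0.0, 0.997, 0.072, 0.0]
contact_force: [-0.0, -0.4, 0.1]
width: 0.395
grip_force: 0.0
```

```bash
python3 - <<'E'
from m import *
o=get_obs(); print(o['t'],o['ee_pos'],o['width'],o['grip_force']); c=get_calibration("wrist"); w=camera("wrist"); cv2.imwrite("pics/w10.png",w)
s=camera("side"); cv2.imwrite("pics/s10.png",s); print(find("clip",w,c,(0,0,640,400)), find("clip",s,get_calibration("side"),(330,130,385,170)))
E
```

```text
27.375 [ 0.44519946 -0.27764976  0.00317318] 0.39480155194533845 0.0
((318.0, 238.5), (array([ 0.4422, -0.2768]), [(np.float64(0.018), np.float64(-81.8)), (np.float64(0.083), np.float64(-171.0))])) ((357.0, 149.5), (array([ 0.4452, -0.2713]), [(np.float64(0.079), np.float64(-171.0)), (np.float64(0.029), np.float64(93.8))]))
```

apply_moves(moves=[0.5,0,0,0,0,0,0,0.5,0,0,0,0,0,0,0.5,0,0,0,0,0,0])

```text
t: 27.85
ee_pos: [0.445, -0.2775, 0.0028]
ee_rot: [-0.0, 0.997, 0.072, -0.0]
contact_force: [-0.9, 0.2, -0.7]
width: 0.25
grip_force: 0.0
```

apply_moves(moves=[0.7,0,0,0,0,0,0,0.7,0,0,0,0,0,0,0.7,0,0,0,0,0,0])

```text
t: 28.22
ee_pos: [0.445, -0.2775, 0.0028]
ee_rot: [-0.0, 0.997, 0.072, -0.0]
contact_force: [-1.1, -1.5, -0.3]
width: 0.151
grip_force: 0.0
```

```bash
python3 - <<'E'
from m import *
o=get_obs(); print(o['t'],o['ee_pos'],o['width'],o['grip_force']); c=get_calibration("wrist"); w=camera("wrist"); cv2.imwrite("pics/w11.png",w)
s=camera("side"); cv2.imwrite("pics/s11.png",s); print(find("clip",w,c,(0,0,640,400)), find("clip",s,get_calibration("side"),(330,130,385,170)))
a=cv2.imread("pics/w10.png")[80:340,150:500]; b=w[80:340,150:500]
s0=cv2.imread("pics/s10.png"); g=lambda s:cv2.resize(s[105:175,310:404],(350,260),interpolation=cv2.INTER_CUBIC)
cv2.imwrite("pics/z11.png",np.vstack([np.hstack([a,b]),np.hstack([g(s0),g(s)])]))
E
```

```text
28.225 [ 0.44499426 -0.27750321  0.00277266] 0.15070803619562245 0.0
((318.0, 238.5), (array([ 0.4421, -0.2766]), [(np.float64(0.018), np.float64(-81.8)), (np.float64(0.084), np.float64(-171.0))])) ((357.0, 150.0), (array([ 0.4449, -0.2684]), [(np.float64(0.079), np.float64(-171.0)), (np.float64(0.035), np.float64(93.8))]))
```

View pics/z11.png

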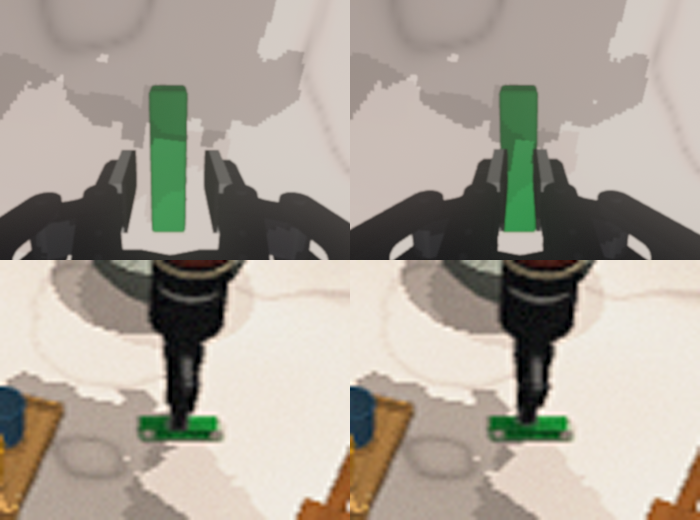

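The pads overlap the clip's edges in the wrist view, and the fingertips end on top of it in the side view. They closed just above it, so the real tips are at least 15 mm higher than the reported TCP. I'll reopen, go 13 mm lower and close.

apply_moves(moves=[-0.2,0,0,0.01,0,0,0,-0.2,0,0,0.01,0,0,0,-0.2,0,0,0,0,0,0,-0.2,0,0,-0.012,0,0,0,-0.2,0,0,-0.022,0,0,0,-0.2,0,0,-0.032,0,0,0,-0.2,0,0,-0.032,0,0,0])

```text
t: 29.2
ee_pos: [0.4448, -0.2773, -0.0104]
ee_rot: [-0.0, 0.997, 0.072, -0.0]
contact_force: [-0.1, -0.3, 0.4]
width: 0.602
grip_force: 0.0
```

apply_moves(moves=[1,0,0,0,0,0,0,1,0,0,0,0,0,0,1,0,0,0,0,0,0,1,0,0,0,0,0,0], squeeze=30)

```text
t: 29.7
ee_pos: [0.4452, -0.2776, -0.0097]
ee_rot: [0.0, 0.997, 0.072, 0.0]
contact_force: [-1.0, 0.9, 3.9]
width: 0.217
grip_force: 30.7
```

The clip is gripped. Lifting and carrying it to the blue tray, turning it to lie along the tray's long side.

apply_moves(moves=[1,0,0,0.08,0,0,0,1,0,0.02,0.2,0,0,0.04,1,0.04,0.1,0.25,0,0,0.12,1,0.09,0.2,0.25,0,0,0.2,1,0.15,0.3,0.25,0,0,0.28,1,0.22,0.4,0.25,0,0,0.36,1,0.29,0.5,0.25,0,0,0.44,1,0.35,0.6,0.25,0,0,0.52,1,0.395,0.66,0.25,0,0,0.6,1,0.395,0.66,0.25,0,0,0.669,1,0.395,0.66,0.25,0,0,0.669,1,0.395,0.66,0.25,0,0,0.669])

```text
t: 31.2
ee_pos: [0.6027, -0.0138, 0.0898]
ee_rot: [-0.0, 0.717, 0.697, -0.0]
contact_force: [-0.3, -0.3, 0.0]
width: 0.22
grip_force: 30.2
```

```bash
python3 - <<'E'
from m import *
o=get_obs(); print(o['t'],o['ee_pos'],o['width'],o['grip_force']); c=get_calibration("wrist"); w=camera("wrist"); cv2.imwrite("pics/w12.png",w)
r=rot(o['ee_rot']).as_matrix(); print("y yaw",np.degrees(np.arctan2(r[1,1],r[0,1])))
print("clip",find("clip",w,c,(200,60,450,400),o['ee_pos'][2]+.0097+.018)); 
k=hsvm(w,*M["tblue"][:2]); k=cv2.findContours(k,cv2.RETR_EXTERNAL,cv2.CHAIN_APPROX_NONE)[0]; k=max(k,key=cv2.contourArea)[:,0]
for q in (k.sum(1).argmin(),(k[:,0]-k[:,1]).argmax(),k.sum(1).argmax(),(k[:,0]-k[:,1]).argmin()): print(k[q],onz(c,k[q],.018).round(4))
E
```

```text
31.2 [ 0.60270708 -0.01377585  0.08984948] 0.21963295077026931 30.242736339569092
y yaw -1.6454142702443801
clip ((320.0, 248.0), (array([ 0.602 , -0.0154]), [(np.float64(0.018), np.float64(-1.7)), (np.float64(0.085), np.float64(-90.7))]))
[269  98] [0.5663 0.0622 0.018 ]
[382 132] [0.6509 0.0348 0.018 ]
[379 263] [ 0.6511 -0.0766  0.018 ]
[270 241] [ 0.5585 -0.0532  0.018 ]
```

The clip is centred and aligned over the blue tray. Lowering it.

apply_moves(moves=[1,0,0,-0.08,0,0,0,1,0,0,-0.15,0,0,0,1,0,0,-0.2,0,0,0,1,0,0,-0.22,0,0,0,1,0,0,-0.228,0,0,0,1,0,0,-0.234,0,0,0,1,0,0,-0.237,0,0,0,1,0,0,-0.237,0,0,0])

```text
t: 32.25
ee_pos: [0.6033, -0.0135, -0.0045]
ee_rot: [0.0, 0.716, 0.698, 0.0]
contact_force: [0.6, -0.5, -0.6]
width: 0.22
grip_force: 30.2
```

No contact yet, so I'll go down in finer steps.

apply_moves(moves=[1,0,0,-0.002,0,0,0,1,0,0,-0.003,0,0,0,1,0,0,-0.003,0,0,0])

```text
t: 32.62
ee_pos: [0.6034, -0.0135, -0.0047]
ee_rot: [0.0, 0.716, 0.698, 0.0]
contact_force: [-3.0, 0.4, 11.6]
width: 0.221
grip_force: 31.5
```

The clip is on the floor (contact felt). Release and rise, then check numerically.

apply_moves(moves=[0.2,0,0,0,0,0,0,0.2,0,0,0,0,0,0,0.2,0,0,0,0,0,0,0.2,0,0,0.05,0,0,0,0.2,0,0,0.18,0,0,0,0.2,0,0,0.33,0,0,0,-0.5,-0.1,0,0.48,0,0,0,-0.5,-0.25,0,0.55,0,0,0,-0.5,-0.4,0,0.6,0,0,0,-0.5,-0.45,0,0.6,0,0,0,-0.5,-0.45,0,0.6,0,0,0,-0.5,-0.45,0,0.6,0,0,0])

```text
t: 34.12
ee_pos: [0.4238, -0.0136, 0.2341]
ee_rot: [0.0, 0.716, 0.698, 0.0]
contact_force: [0.5, -0.2, 0.7]
width: 0.749
grip_force: 0.0
```

```bash
python3 - <<'E'
from m import *
o=get_obs(); print(o['t'],o['ee_pos'],o['width']); s=camera("side"); t=camera("top"); w=camera("wrist")
cs=get_calibration("side"); cw=get_calibration("wrist"); ct=get_calibration("top")
for n,a in (("side",s),("top",t),("wrist",w)): cv2.imwrite(f"pics/end_{n}.png",a)
print("clip side",find("clip",s,cs,(270,165,340,225),.023)); print("clip wrist",find("clip",w,cw,(0,0,640,300),.023)); print("clip top",find("clip",t,ct,(300,145,370,203),.023))
# cups and jars from the side camera, rim/cap heights on the tray floor
M["cy"]=((18,150,60),(34,255,230),.05)
for n,r,z in (("cblue",(275,135,340,185),.0275),("red",(270,225,320,290),.072)): print(n,find(n,s,cs,r,z))
print("red top",find("red",t,ct,(215,140,295,195),.08))
# spinner button / bowl unmoved vs. first images
t0=cv2.imread("pics/top0.png"); s0=cv2.imread("pics/side0.png")
for nm,a,b,r in (("spin top",t0,t,(80,145,180,240)),("spin side",s0,s,(260,290,370,390)),("bowl side",s0,s,(325,75,385,120))):
    x0,y0,x1,y1=r; g=lambda i:cv2.cvtColor(i[y0:y1,x0:x1],cv2.COLOR_BGR2GRAY).astype(np.float32)
    print(nm,cv2.phaseCorrelate(g(a),g(b),cv2.createHanningWindow((x1-x0,y1-y0),cv2.CV_32F)))
E
```

```text
34.125 [ 0.42377567 -0.01362516  0.23405917] 0.7493684826070768
clip side ((306.0000305175781, 193.5), (array([ 0.6041, -0.0117]), [(np.float64(0.094), np.float64(-90.9)), (np.float64(0.021), np.float64(170.1))]))
clip wrist ((460.9790344238281, 161.0668487548828), (array([ 0.5982, -0.0157]), [(np.float64(0.081), np.float64(87.3)), (np.float64(0.024), np.float64(-9.2))]))
clip top None
cblue ((308.5, 179.5), (array([ 0.6056, -0.0747]), [(np.float64(0.113), np.float64(-171.2)), (np.float64(0.045), np.float64(97.8))]))
red ((288.5, 233.5), (array([0.6228, 0.2013]), [(np.float64(0.041), np.float64(-171.3)), (np.float64(0.049), np.float64(100.5))]))
red top ((262.0, 159.0), (array([0.6192, 0.2003]), [(np.float64(0.041), np.float64(-86.8)), (np.float64(0.042), np.float64(-175.3))]))
spin top ((0.012063960218902992, 0.04209991991444184), 0.9592992424964905)
spin side ((-0.024647516278129444, -0.011983463832848429), 0.9827612918217977)
bowl side ((-0.10663996655725683, 0.2923551217373941), 0.32144112198441116)
```

The clip lies in the blue tray, the red jar is in place, and the spinner and bowl haven't moved. One more numeric check for the cups and the black jar.

```bash
python3 - <<'E'
from m import *
s=cv2.imread("pics/end_side.png"); t=cv2.imread("pics/end_top.png"); w=cv2.imread("pics/end_wrist.png")
cs=get_calibration("side"); ct=get_calibration("top")
M["y"]=((18,170,40),(34,255,255),.05); M["amber"]=((0,100,25),(20,255,140),.035); M["b"]=((95,90,20),(112,255,160),.05)
for nm,n,r in (("yellow","y",(275,135,335,180)),("blue","b",(285,130,335,165)),("jar body black","amber",(265,240,310,285)),("jar body red","amber",(265,225,310,262))):
    lo,hi,z=M[n]; k=big(hsvm(s,lo,hi),r); print(nm,cv2.boundingRect(k),find(n,s,cs,r))
def proj(c,p):
    q=rot(c["orientation"]).inv().apply(np.array(p)-c["position"]); u=q[:2]/q[2]; u=u*(1+c["k1"]*(u@u)); return (c["K"]@np.r_[u,1])[:2].round(1)
for nm,x,y,h in (("yellow",.638,-.181,.045),("blue",.626,-.2436,.045),("black",.611,.272,.075),("red",.620,.203,.075)): print(nm,"expect base",proj(cs,(x,y,.005)),"top",proj(cs,(x,y,.005+h)),"topcam",proj(ct,(x,y,.005+h)))
E
```

```text
yellow (297, 150, 14, 18) ((303.5, 158.5), (array([ 0.6377, -0.1571]), [(np.float64(0.049), np.float64(-171.1)), (np.float64(0.091), np.float64(99.2))]))
blue (304, 139, 12, 16) ((309.5, 146.5), (array([ 0.6262, -0.2254]), [(np.float64(0.043), np.float64(-171.1)), (np.float64(0.085), np.float64(98.7))]))
jar body black (281, 254, 15, 17) ((288.0, 262.0), (array([0.6108, 0.2799]), [(np.float64(0.056), np.float64(-78.2)), (np.float64(0.043), np.float64(-171.4))]))
jar body red (282, 234, 15, 15) ((289.0, 241.0), (array([0.6225, 0.204 ]), [(np.float64(0.045), np.float64(-171.3)), (np.float64(0.053), np.float64(100.4))]))
yellow expect base [304.7 162.5] top [304.5 153.9] topcam [391.9 162.8]
blue expect base [310.4 151.8] top [310.3 143.2] topcam [413.  167.8]
black expect base [288.9 264.8] top [287.7 251.6] topcam [237.  160.3]
red expect base [290.3 246. ] top [289.2 232.5] topcam [261.1 158.7]
```

```bash
python3 -c "
from bench import *
print(job_done())"
```

```text
the job is handed in; nothing more can be done
None
```

I handed the job in at about 34 s: both cups stand upright side by side in the bamboo tray, both jars stand upright in the black tray, and the clip lies flat in the blue tray (its first grasp closed above it and was repeated); the last images show all five in place and the spinner and bowl unmoved.

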